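# Load the rocking thread tray level

## Task

Stand the two matching large spools upright in the rocking thread tray, one in each cup, so that the tray stays level by itself.

Things in the scene. Friction and masses are not known exactly. Their poses are not given: they have to be found in the camera images.
- spool_a_center (a point): one of two matching large thread spools, loose and upright on the work surface: pale thread between two white flanges; 42 mm diameter, 68 tall, 80 g. Not the pair: a smaller flanged spool (46 tall) and a cone of thread (75 tall) near by. The point is on its axis, half-way up; z runs up the axis
- spool_b_center (a point): one of two matching large thread spools, loose and upright on the work surface: pale thread between two white flanges; 42 mm diameter, 68 tall, 80 g. Not the pair: a smaller flanged spool (46 tall) and a cone of thread (75 tall) near by. The point is on its axis, half-way up; z runs up the axis
- cup_1 (a point): floor centre of one of the two round cups of the wooden rocking tray (300 x 78 mm), the one on its +y end (left seen from the robot). Cup: 70 mm inside diameter, rim 8 mm above this floor; floor 66 mm above the work surface when the tray is level. z is square to the tray, y runs along it from cup_2 to cup_1, x along its pivot
- cup_2 (a point): floor centre of the same tray's other cup (right), alike, 220 mm from the first; the pivot, on a fixed stand, lies midway, 24 mm lower. A light spring levels the empty tray; one large spool in one cup tips it 8 degrees onto its stop (that cup 15 mm down, the other 15 mm up); one in each cup levels it again. A push of 1 N at a cup moves it
Not all that is in view belongs to the job. What is shaped like the part that bears spool_a_center but blue or turquoise is not meant. What is shaped like the part that bears spool_b_center but orange is not meant.

How it is judged:
By the outcome, as a careful person would: the job done as asked, in the order asked, and still so for the second after the job is handed in, with the robot touching nothing.
It also fails if it takes over 61 s, if anything falls off the work surface, if the arm or the gripper's body presses on something with over 40 N, if the wrist force passes 120 N, or if a joint passes its speed limit or range.

## Robot

A 6-joint arm with a two-finger parallel gripper is mounted at the origin on a cart in front of the work surface, level with it; the furniture and walls round the work are solid. World frame = base frame: x ahead of the robot, y to its left, z up, the work surface at z = 0. Lengths are in m, angles in rad, forces in N, time in s.
With the tool pointing down it reaches from about 0.3 to 0.85 m from the base axis. Payload 4.2 kg.
Tool frame: the origin (TCP) lies on the centre line of the jaws, within the pads' length; the fingertips stand 19 mm ahead of it and the grasp point (between the pads) is the TCP; z points along the fingers, y is the line along which they close (so a half turn about z gives the same grasp; the last joint's range is limited). The gripper opens to 91 mm and grips with 3 to 60 N. Pads are 32 mm wide; open, the fingers measure 118 mm over their backs; the gripper's body (76 mm by 178 mm) begins 60 mm behind the grasp point.
Start: joints at [-1.269, 0.32, 1.565, -0, 1.257, -0.02], TCP at [0.182, -0.545, 0.233] pointing down, gripper open.
Joint ranges: [-3.11, 3.11], [-0.84, 2.01], [0.21, 2.61], [-1.34, 4.49], [0.05, 2.63], [-2.56, 2.56]. Speed limits (rad/s): [2.57, 2.57, 3.14, 3.14, 3.14, 3.14].

## Interface

Orientations are given as [roll, pitch, yaw] about the fixed x, y, z axes, in that order (R = Rz(yaw) Ry(pitch) Rx(roll)).
In Python, from bench import env, grab_frame gives the robot as it stands. Calls block until the motion is done:
- env.reach(position, orientation): joint-space move of the TCP to a pose.
- env.line_to(position, velocity=0.15, rot=None, contact_N=None): straight line of the TCP; rot=None keeps the orientation; velocity is the mean speed in m/s. With contact_N (N) it stops when the force on the tool has changed by that much, and returns True; else False.
- env.set_joints(angles): joint-space move.
- env.grip(opening, squeeze=None): finger opening in m; squeeze is the grip in N (None keeps the last); returns when the fingers have stopped.
- env.dwell(seconds).
- env.ik(position, orientation): joint angles nearest the present ones, or None.
- env.sense(): the state.
- grab_frame(name): name is "scene" or "top" or "wrist"; returns a dict with "frame" (420x560x3 uint8, blue, green, red), "range_z" (420x560 float32, m along the optical axis (not along the pixel's ray), 0 where there is no reading), "mtx" (3x3 intrinsics, pixels), "k1" (the pictures are not rectified: a ray, as slopes to the right and down, at radius r is drawn at 1 + k1 r^2 times it, then the intrinsics apply), "R" (3x3) and "t" (3): a world point X has camera coordinates R X + t. Camera axes: x right, y down, z forward; pixel columns grow to the right and rows downward; lengths in m; the calibration is good to about 2 mm. A picture is of the moment at which its call begins.
A pose or a line that the arm cannot do raises env.MotionError and nothing moves.
- env.sign_off(): hands the job in; it is judged then, once.
The state is a dict: "time_s": time; "joints": joint angles; "joint_velocities": joint speeds; "joint_torque": joint torques, N m; "tool_pos": TCP position; "tool_rot": TCP orientation; "contact_force": force on the tool from outside, world axes, zero at the start; "ft_torque": the same for the moment, N m; "opening": finger opening in m; "grasp_force": force on a finger pad.
Only numpy, scipy, OpenCV 4.12 (cv2) and the standard library are available. Lean on these libraries where they do the work, as an engineer would, in place of code of your own. Each camera call takes 0.05 s, during which the arm holds its last target. There are 200 camera calls.

## Working session

There is one attempt and no reset: what is moved stays moved. The work goes in short steps, each a Python script; the robot and the scene stay as the last script left them, time stands still between calls to the robot, and variables do not carry over. Pictures are saved under pics/ and viewed, at most 10 in all, crops included, and the job is handed in when it is done.

```bash
mkdir -p pics; cat > h.py <<'E'
import numpy as np, cv2
from bench import env, grab_frame
def world(f):
    d=f["range_z"]; h,w=d.shape
    u,v=np.meshgrid(np.arange(w),np.arange(h)); K=f["mtx"]
    x=(u-K[0,2])/K[0,0]; y=(v-K[1,2])/K[1,1]
    X,Y=x.copy(),y.copy()
    for _ in range(8):
        s=1+f["k1"]*(X*X+Y*Y); X=x/s; Y=y/s
    P=np.stack([X*d,Y*d,d],-1)
    W=(P-np.array(f["t"]))@np.array(f["R"]); W[d<=0]=np.nan
    return W
E
python3 - <<'E'
from h import *
for n in ("top","scene"):
    f=grab_frame(n); cv2.imwrite(f"pics/{n}0.png",f["frame"]); np.save(f"/tmp/{n}.npy",world(f))
    print(n,f["mtx"],f["k1"],-np.array(f["R"]).T@f["t"])
E
```

```text
top [[454.86620361   0.         284.46109114]
 [  0.         454.86620361 212.64839954]
 [  0.           0.           1.        ]] -0.011149235674975935 [ 0.46947361 -0.02685736  0.9319446 ]
scene [[537.91410353   0.         275.61902071]
 [  0.         537.91410353 199.94188568]
 [  0.           0.           1.        ]] -0.1399327313736723 [0.05574766 0.48763674 0.77552924]
```

View pics/top0.png

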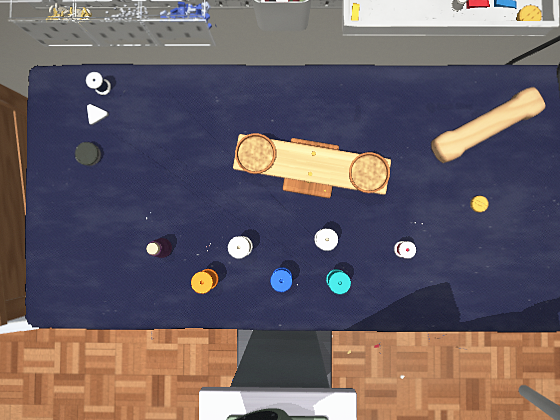

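View pics/scene0.png

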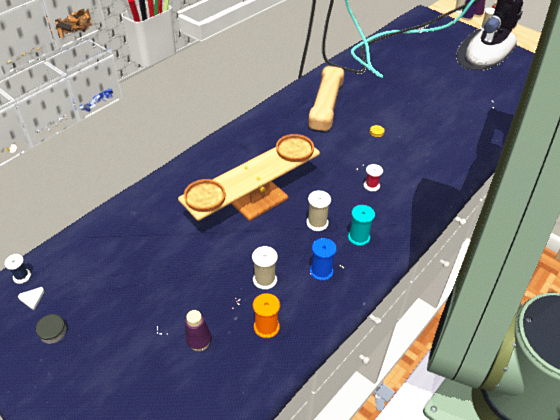

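The top view shows the two pale-thread spools at about (239,246) and (326,238), and the tray cups at (257,153) and (369,172). The blue, teal and orange spools, the cone and the small red spool are decoys. Next I measure with the depth data.

```bash
python3 - <<'E'
from h import *
W=np.load("/tmp/top.npy"); S=np.load("/tmp/scene.npy"); im=cv2.imread("pics/top0.png")
print("table z",np.nanmedian(W[200:220,60:200,2]))
uv=np.dstack(np.meshgrid(np.arange(560),np.arange(420)))
for c in ((239,246),(326,238),(281,280),(339,282),(203,282),(405,249),(153,248)):
    m=(np.hypot(*(uv-c).transpose(2,0,1))<22)
    p=W[m]; z=np.nanpercentile(p[:,2],97); q=p[p[:,2]>z-.006]
    cc,r=cv2.minEnclosingCircle(q[:,:2].astype(np.float32)); print(c,"z",z.round(4),"c",np.round(cc,4),"r",round(r,4),"mean",q.mean(0).round(4))
m=(im.min(2)>200)
for c in ((239,246),(326,238)):   # scene check: points in 3D near
    pass
for c in ((257,153),(369,172)):
    m=(np.hypot(*(uv-c).transpose(2,0,1))<24); p=W[m]
    fl=W[np.hypot(*(uv-c).transpose(2,0,1))<11]
    print("floor",np.nanmean(fl,0).round(4), "plane",np.linalg.lstsq(np.c_[fl[:,:2],np.ones(len(fl))],fl[:,2],rcond=None)[0].round(3))
    z=np.nanmean(fl[:,2]); rim=p[p[:,2]>z+.0045]; 
    A=np.c_[2*rim[:,:2],np.ones(len(rim))]; s=np.linalg.lstsq(A,(rim[:,:2]**2).sum(1),rcond=None)[0]
    print(" rim c",s[:2].round(4),"r",np.sqrt(s[2]+s[:2]@s[:2]).round(4),len(rim),rim[:,2].max().round(4))
# scene-camera tops
V=S.reshape(-1,3)
for c in ((.4,.06),(.42,-.11)): pass
import numpy as np
sel=V[(V[:,2]>.062)&(V[:,2]<.076)&(V[:,0]>.3)&(V[:,0]<.47)&(abs(V[:,1])<.25)]
from scipy.cluster.hierarchy import fcluster,linkage
l=fcluster(linkage(sel[:,:2]),.008,'distance')
for k in np.unique(l):
    q=sel[l==k]
    if len(q)>60: 
        cc,r=cv2.minEnclosingCircle(q[:,:2].astype(np.float32)); print("scene",np.round(cc,4),round(r,4),q.mean(0).round(4),len(q))
R=env.sense(); print(R["tool_rot"],R["time_s"],R["opening"])
E
```

```text
table z -0.0012629308319559015
(239, 246) z 0.0686 c [0.4438 0.0744] r 0.021 mean [0.444  0.0742 0.0668]
(326, 238) z 0.0683 c [ 0.4597 -0.0935] r 0.021 mean [ 0.4598 -0.0935  0.0667]
(281, 280) z 0.0684 c [ 0.3807 -0.007 ] r 0.0212 mean [ 0.381  -0.007   0.0666]
(339, 282) z 0.0684 c [ 0.3782 -0.1182] r 0.0213 mean [ 0.3777 -0.1177  0.0667]
(203, 282) z 0.0683 c [0.3768 0.1437] r 0.0212 mean [0.3771 0.1436 0.0664]
(405, 249) z 0.0461 c [ 0.4401 -0.2515] r 0.0166 mean [ 0.4403 -0.2512  0.0448]
(153, 248) z 0.0738 c [0.4407 0.2375] r 0.0117 mean [0.4408 0.2369 0.0731]
 ** On entry to DLASCL parameter number  4 had an illegal value
 ** On entry to DLASCL parameter number  4 had an illegal valueTraceback (most recent call last):
  File "<stdin>", line 15, in <module>
    x, resids, rank, s = _umath_linalg.lstsq(a, b, rcond,
                         ~~~~~~~~~~~~~~~~~~~^^^^^^^^^^^^^
                                             signature=signature)
                                             ^^^^^^^^^^^^^^^^^^^^
    raise LinAlgError("SVD did not converge in Linear Least Squares")
numpy.linalg.LinAlgError: SVD did not converge in Linear Least Squares
```

```bash
python3 - <<'E'
from h import *
uv=np.dstack(np.meshgrid(np.arange(560),np.arange(420)))
W=np.load("/tmp/top.npy"); S=np.load("/tmp/scene.npy")
C=[]
for c in ((257,153),(369,172)):
    d=np.hypot(*(uv-c).transpose(2,0,1)); p=W[d<24]; p=p[~np.isnan(p[:,0])]; fl=W[d<11]; fl=fl[~np.isnan(fl[:,0])]
    print("floor",fl.mean(0).round(4),"plane",np.linalg.lstsq(np.c_[fl[:,:2],np.ones(len(fl))],fl[:,2],rcond=None)[0].round(3))
    z=fl[:,2].mean(); rim=p[p[:,2]>z+.0045]
    s=np.linalg.lstsq(np.c_[2*rim[:,:2],np.ones(len(rim))],(rim[:,:2]**2).sum(1),rcond=None)[0]
    C.append(s[:2]); print(" rim c",s[:2].round(4),"r",np.sqrt(s[2]+s[:2]@s[:2]).round(4),len(rim),rim[:,2].max().round(4))
d=C[0]-C[1]; print("sep",np.linalg.norm(d),"yaw",np.arctan2(-d[0],d[1]),"ang",np.arctan2(d[1],d[0]))
V=S.reshape(-1,3)
for c in ((.444,.0742),(.4598,-.0935)):
    q=V[(V[:,2]>.064)&(V[:,2]<.078)&(np.hypot(V[:,0]-c[0],V[:,1]-c[1])<.035)]
    cc,r=cv2.minEnclosingCircle(q[:,:2].astype(np.float32)); print("scene",np.round(cc,4),round(r,4),q.mean(0).round(4),len(q))
R=env.sense(); print(R["tool_rot"],R["time_s"],R["opening"])
E
```

```text
floor [0.6237 0.0401 0.0653] plane [-0.007  0.005  0.069]
 rim c [0.6228 0.0436] r 0.0365 261 0.0761
floor [ 0.5878 -0.1744  0.0653] plane [-0.017  0.001  0.075]
 rim c [ 0.5867 -0.173 ] r 0.0366 263 0.0767
sep 0.2195495267857187 yaw -0.16510211761608531 ang 1.4056942091788114
scene [0.4424 0.0751] 0.0217 [0.4418 0.0761 0.0683] 396
scene [ 0.4579 -0.0918] 0.0221 [ 0.4577 -0.0914  0.0682] 297
[-3.14007469e+00 -1.50293127e-05  3.21794540e-01] 0.1 0.09136756687295798
```

Both spools measure 68 mm tall with a 21 mm radius. The cups are 219.5 mm apart with the floor at about 66 mm, which matches the given sizes. I'll plan all the poses, check IK, then pick up the first spool.

```bash
cat >> h.py <<'E'
from scipy.spatial.transform import Rotation as Ro
C1=np.array([.6228,.0436]); C2=np.array([.5867,-.1730])
A=np.array([.4432,.0747]); B=np.array([.4589,-.0927])
ty=np.append(C1-C2,0); ty/=np.linalg.norm(ty); px=np.array([ty[1],-ty[0],0])
PV=np.append((C1+C2)/2,.042); H=.038
YAW=np.arctan2(ty[1],ty[0])
def rot(deg,half=0): return (Ro.from_rotvec(px*np.radians(deg))*Ro.from_euler('xyz',[np.pi,0,YAW+half])).as_euler('xyz')
def cup(side,deg,h=H):  # side +1 cup1, -1 cup2; deg<0: cup1 down
    return PV+Ro.from_rotvec(px*np.radians(deg)).apply(side*.11*ty+np.array([0,0,.024+h]))
E
python3 - <<'E'
from h import *
for half in (0,-np.pi):
    for p,r in ((np.append(A,H),0),(cup(1,0),0),(cup(1,-8),-8),(np.append(B,H),0),(cup(-1,-8),-8),(cup(-1,0,.15),0)):
        j=env.ik(list(p),list(rot(r,half))); print(half,p.round(3),None if j is None else np.round(j,2))
E
```

```text
0 [0.443 0.075 0.038] [ 0.14  0.36  2.1  -0.    0.68  0.31]
0 [0.623 0.044 0.104] [ 0.05  0.5   1.62 -0.    1.02  0.22]
0 [0.624 0.051 0.088] [ 0.13  0.54  1.61 -0.15  1.04  0.38]
0 [ 0.459 -0.093  0.038] [-0.22  0.38  2.06 -0.    0.7  -0.06]
0 [ 0.588 -0.164  0.119] [-0.22  0.46  1.65 -0.16  1.02  0.03]
0 [ 0.587 -0.173  0.216] [-0.31  0.39  1.5   0.    1.25 -0.14]
-3.141592653589793 [0.443 0.075 0.038] None
-3.141592653589793 [0.623 0.044 0.104] None
-3.141592653589793 [0.624 0.051 0.088] None
-3.141592653589793 [ 0.459 -0.093  0.038] None
-3.141592653589793 [ 0.588 -0.164  0.119] None
-3.141592653589793 [ 0.587 -0.173  0.216] None
```

```bash
cat >> h.py <<'E'
def pick(P):
    env.grip(.064,15)
    env.reach([*P,.17],list(rot(0))); print("contact",env.line_to([*P,H],.15,contact_N=8))
    env.grip(.02,15); s=env.sense(); print("grip",s["opening"],s["grasp_force"],s["tool_pos"])
    env.line_to([*P,.19],.2)
    s=env.sense(); print("lift",s["opening"],s["grasp_force"],s["time_s"])
def st(): s=env.sense(); return np.round(s["contact_force"],2),np.round(s["tool_pos"],4),round(s["time_s"],2)
E
python3 - <<'E'
from h import *
pick(A)
p=cup(1,0,H+.06); env.line_to(list(p),.2); print(st())
env.line_to(list(cup(1,0,H+.006)),.1); print(st())
f=grab_frame("scene"); cv2.imwrite("pics/s1.png",f["frame"])
E
```

```text
contact False
grip 0.039000302843496 15.000141668133438 [0.44322893 0.07476678 0.03835983]
lift 0.03874595821382474 14.999932777136564 5.5583
(array([-0.79,  0.17, -0.73]), array([0.622 , 0.0439, 0.1636]), 6.62)
(array([-0.34, -0.75, -1.37]), array([0.6231, 0.0439, 0.1106]), 7.32)
```

View pics/s1.png

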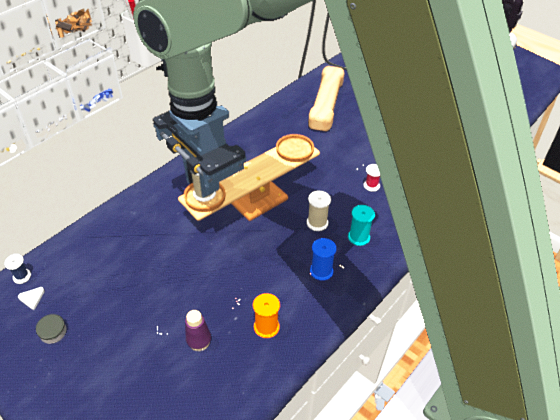

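The spool is held centred over cup 1 at about (206,195), and the tray is still level. Next I follow the tipping arc down to the stop and release.

```bash
python3 - <<'E'
from h import *
env.line_to(list(cup(1,0,H)),.03,contact_N=3); print(st())
for d in (-2,-4,-6,-7.5):
    print(d,env.line_to(list(cup(1,d,H-.0005)),.03,rot=list(rot(d)),contact_N=5),st())
print(env.line_to(list(cup(1,-8.5,H-.003)),.02,rot=list(rot(-8)),contact_N=3),st())
env.grip(.056); env.dwell(.3); p=np.array(env.sense()["tool_pos"])
n=Ro.from_rotvec(px*np.radians(-8)).apply([0,0,1])
env.line_to(list(p+.07*n),.1); env.line_to(list(p+.07*n+[-.05,-.05,.06]),.2,rot=list(rot(0)))
print(st()); f=grab_frame("scene"); cv2.imwrite("pics/s2.png",f["frame"])
f=grab_frame("top"); np.save("/tmp/top2.npy",world(f)); cv2.imwrite("pics/t2.png",f["frame"])
E
```

```text
(array([ 0.19,  0.57, -1.49]), array([0.6227, 0.0438, 0.1039]), 7.72)
-2 False (array([-0.78, -0.06, -0.89]), array([0.6231, 0.0462, 0.0995]), 8.03)
-4 False (array([-0.54,  0.27, -0.61]), array([0.6235, 0.048 , 0.0956]), 8.32)
-6 False (array([ 1.04, -0.65, -0.36]), array([0.6238, 0.0497, 0.0916]), 8.62)
-7.5 False (array([ 0.43,  0.17, -0.09]), array([0.6241, 0.0508, 0.0887]), 8.88)
True (array([-1.25, -0.02,  5.43]), array([0.6243, 0.051 , 0.0883]), 9.09)
(array([ 0.03, -0.21,  0.12]), array([0.5754, 0.0108, 0.2156]), 11.33)
```

View pics/s2.png

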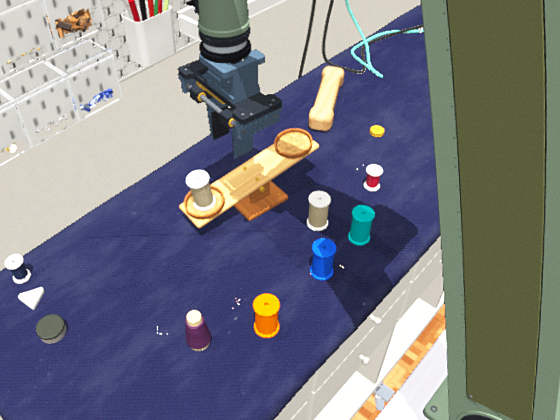

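The first spool stands in cup 1 at about (200,190), with the tray tipped onto its stop. Now the second spool.

```bash
python3 - <<'E'
from h import *
pick(B)
env.line_to(list(cup(-1,-8,H+.06)),.2,rot=list(rot(-8))); print(st())
env.line_to(list(cup(-1,-8,H+.006)),.1)
print(env.line_to(list(cup(-1,-8,H-.003)),.02,contact_N=2),st())
for d in (-6,-4,-2,0):
    print(d,env.line_to(list(cup(-1,d,H)),.025,rot=list(rot(d)),contact_N=6),st())
f=grab_frame("scene"); cv2.imwrite("pics/s3.png",f["frame"])
E
```

```text
contact False
grip 0.03887492106056654 15.000137414644996 [ 0.45918531 -0.09277069  0.03840041]
lift 0.03874370280738414 14.999982063382049 14.9417
(array([ 0.12,  0.08, -1.25]), array([ 0.5886, -0.1551,  0.1774]), 15.82)
False (array([-0.61,  0.37,  0.17]), array([ 0.5881, -0.1641,  0.1157]), 17.11)
-6 False (array([1.06, 0.34, 0.4 ]), array([ 0.5878, -0.1667,  0.1153]), 17.36)
-4 False (array([-0.43,  0.35, -1.09]), array([ 0.5873, -0.1687,  0.1114]), 17.68)
-2 False (array([-0.3 ,  0.36, -0.21]), array([ 0.587 , -0.171 ,  0.1078]), 18.01)
0 False (array([ 1.08,  0.87, -1.51]), array([ 0.5867, -0.1733,  0.104 ]), 18.33)
```

View pics/s3.png

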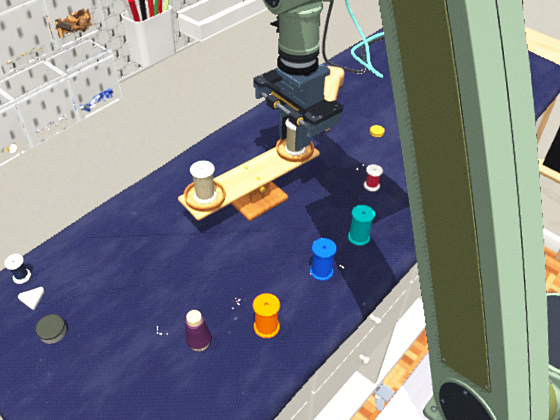

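The tray is level again, with spool 1 upright at about (203,180) and spool 2 seated in cup 2 at about (297,140). Release and check.

```bash
python3 - <<'E'
from h import *
p=cup(-1,0,H-.001); env.line_to(list(p),.01,contact_N=3); print(st())
env.grip(.056); env.dwell(.3); p=np.array(env.sense()["tool_pos"])
env.line_to(list(p+[0,0,.11]),.12)
env.reach([.35,-.35,.25],list(rot(0))); env.dwell(1.5); print(st())
f=grab_frame("scene"); cv2.imwrite("pics/s4.png",f["frame"])
f=grab_frame("top"); cv2.imwrite("pics/t4.png",f["frame"]); V=world(f).reshape(-1,3)
for i,c in enumerate((C1,C2)):
    q=V[np.hypot(V[:,0]-c[0],V[:,1]-c[1])<.04]; z=np.nanpercentile(q[:,2],98); t=q[q[:,2]>z-.008]
    cc,r=cv2.minEnclosingCircle(t[:,:2].astype(np.float32))
    L=np.linalg.lstsq(np.c_[t[:,:2]-cc,np.ones(len(t))],t[:,2],rcond=None)[0]
    print("cup",i+1,"top",z.round(4),np.round(np.array(cc)-c,4),round(r,4),"slopes",L.round(3))
E
```

```text
(array([-0.59, -0.64,  1.09]), array([ 0.5867, -0.1731,  0.1031]), 18.63)
(array([-0.21, -0.57, -0.41]), array([ 0.35, -0.35,  0.25]), 23.12)
cup 1 top 0.1336 [ 0.0009 -0.0001] 0.0213 slopes [ 0.003 -0.011  0.131]
cup 2 top 0.1361 [0.0009 0.0006] 0.0214 slopes [-0.008 -0.017  0.134]
```

View pics/s4.png

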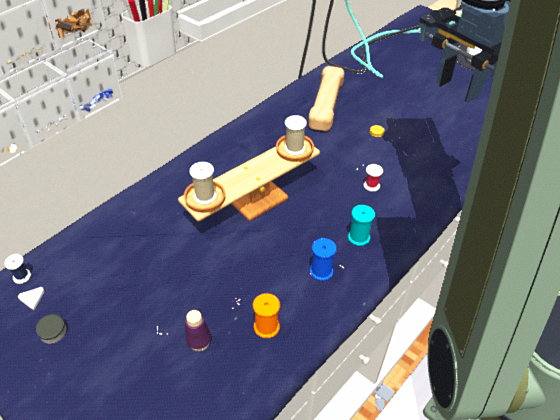

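Both spools stand upright in their cups at about (203,182) and (295,135), with the gripper well clear. The measured tilt is only about 0.7°. I'll confirm it is steady, then hand in.

```bash
python3 - <<'E'
from h import *
def z():
    V=world(grab_frame("top")).reshape(-1,3); o=[]
    for c in (C1,C2):
        q=V[np.hypot(V[:,0]-c[0],V[:,1]-c[1])<.015]; o.append(np.nanmedian(q[:,2]))
    return o, np.degrees((o[1]-o[0])/.22)
a=z(); env.dwell(1.5); b=z(); print(a,b)
if abs(b[1])<1.2 and abs(a[1]-b[1])<.15: print(env.sign_off())
E
```

```text
([np.float64(0.13163535059235912), np.float64(0.13418849518585588)], np.float64(0.6649291349727658)) ([np.float64(0.131593182957696), np.float64(0.13425196423438096)], np.float64(0.6924406627384205))
the job is handed in; nothing more can be done
None
```

I handed the job in with both large spools standing upright, one in each cup of the tray; before that the tray held steady by itself within about 0.7° of level, with the gripper clear.

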